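Dock a photometer lamp module and draw it tight with the cam lock

ROBOT

A 6-joint arm with a two-finger parallel gripper is mounted at the origin on the work surface. World frame = base frame: x ahead of the robot, y to its left, z up, the work surface at z = 0. Lengths are in m, angles in rad, forces in N, time in s.
With the tool pointing down it reaches from about 0.275 to 0.875 m from the base axis. Payload 12.5 kg.
Tool frame: the origin (TCP) lies at the very end of the fingers, on their centre line; the grasp point (between the pads) lies 19 mm behind it; x points along the fingers, y is the direction in which the jaws open and shut, and the axes are right-handed (so a half turn about x gives the same grasp; the last joint's range is limited). The gripper opens to 85 mm and grips with 20 to 120 N. Pads are 22 mm wide; open, the fingers measure 114 mm over their backs; the gripper's body (76 mm by 85 mm) begins 54 mm behind the grasp point. The pads swing forward as they close: fully open they stand 13 mm farther back than shut.
Start: joints at [-1.22, 0.351, 1.652, -0, 1.139, -0.085], TCP at [0.232, -0.499, 0.231] pointing down, gripper open.
Joint ranges: [-2.75, 2.75], [-0.79, 2.1], [0.01, 2.65], [-1.57, 4.71], [0.07, 3.14], [-2.87, 2.87]. Speed limits (rad/s): [2.22, 2.22, 2.79, 3.14, 3.14, 3.14].

INTERFACE

Orientations are given as a 3x3 rotation matrix whose columns are the frame's x, y, z axes.
In Python, from bench import manip gives the robot as it stands. Calls block until the motion is done:
- manip.move_ptp(position, orientation): joint-space move of the TCP to a pose.
- manip.move_l(position, attitude=None, max_speed=0.15): straight line of the TCP; attitude=None keeps the orientation; max_speed is the mean speed in m/s.
- manip.move_j(angles): joint-space move.
- manip.set_gripper(opening, effort=None): opening from 0.0 (shut) to 1.0 (fully open); effort is the grip in N (None keeps the last); returns when the fingers have stopped.
- manip.dwell(seconds).
- manip.inverse_kinematics(position, orientation): joint angles nearest the present ones, or None.
- manip.grab_frame(name): name is "side" or "top"; returns (picture, depth): 384x512x3 uint8, red, green, blue; 384x512 float32, m along the optical axis (not along the pixel's ray), 0 where there is no reading.
- manip.get_calibration(name): a dict with "camera_matrix" (3x3 intrinsics, pixels), "R" (3x3) and "t" (3): a world point X has camera coordinates R X + t. Camera axes: x right, y down, z forward; pixel columns grow to the right and rows downward; lengths in m; the calibration is good to about 2 mm. A picture is of the moment at which its call begins. get_calibration takes no time and is no camera call.
A pose or a line that the arm cannot do raises manip.Unreachable and nothing moves.
- manip.sign_off(): hands the job in, once; it reports no verdict.
Trained networks look in the newest picture that a camera, given by its name, has taken for a name from the list of things; names that differ only in an ending like _2 or _b are one class to them, and where a whole thing is asked for, a point or a joint stands for the part that bears it (a point fixed in the world has none). Each returns a list of dicts, best first, with "confidence" (0 to 1); they miss things now and then, are a little off and sometimes report something else, mostly with a low value. They report only what shows in the picture. A call takes as long as a camera call.
- manip.look_for(camera, name): "at" ([x, y, z] in m, in world coordinates, good to about 4 mm: the middle of the surface that is visible of it).
Readings, each from a call of its own:
- manip.current_time(): time.
- manip.current_qpos(): joint angles.
- manip.current_joint_vel(): joint speeds.
- manip.current_joint_torque(): joint torques, N m.
- manip.current_ee_pos(): TCP position.
- manip.current_tcp_rot(): TCP orientation.
- manip.current_force(): force on the tool from outside, world axes, zero at the start.
- manip.current_ft_torque(): the same for the moment, N m.
- manip.current_grip_width(): opening from 0.0 (shut) to 1.0 (fully open).
Only numpy, scipy, OpenCV 4.12 (cv2) and the standard library are available. Lean on these libraries where they do the work, as an engineer would, in place of code of your own. Each camera call takes 0.05 s, during which the arm holds its last target.

TASK

Slide the lamp module along its bed until its bolt reaches into the cam lock and you feel the rubber seal, then swing the cam lock's crank clockwise about half a turn so its hook draws the module flush and firmly tight against the seat; it tightens sooner or later from one module to the next, so stop when you feel it tight. Be gentle, do not force the cam or ram the module, let go at the end, and leave the glassware and other things on the bench alone.

Things in the scene. Friction and masses are not known exactly. Their poses are not given: they have to be found in the camera images.
- dock: Fixed grey bed plate 270 x 120 x 12 mm on the bench; origin at the centre of its underside, z up, +x the way the module slides home. Carries low guide rails (0.8 mm play each side of the module), two white seat cheeks (10 mm thick, tops 58 mm above the bench) with a notch for the bolt, and the cam lock at x = +80 mm. Only the module's knob and the crank's handle stand higher than 65 mm.
- seat (a point): Centre of the bed's seat face (dock x = +32 mm, 39 mm above the bench), axes as the dock. Two black rubber seal strips stand 4 mm proud of it towards the module; they are springy, about 2 N per mm, so about 8 N plus friction presses the module flush to the cheeks. It springs back a little when let go, but friction keeps it near.
- module: Loose white lamp module 100 (along x) x 72 x 50 mm, about 0.5 kg, on the bed between the rails; origin at the centre of its underside, axes as the dock. A steel bolt 8 mm thick juts 32 mm from its front (+x) face and ends in an upright 8 mm pin for the cam's hook. The bolt's length differs by up to 1.8 mm either way, unreported, so the cam comes tight about 37 degrees sooner or later.
- module_knob (a point): Middle of the round black knob on top of the module (diameter 22 mm, 38 mm high, standing on the module's top face; this point is 75 mm above the module's underside, 25 mm above its top face). Grip it, or push it, to slide the module.
- module_front (a point): Centre of the module's front face (module x = +50 mm, 27 mm above its underside), at the seat point when flush. At the start it is 25 to 55 mm short of it; 4 mm short when the seal is just touched. Slide it on to the seal: from much farther away the hook may not catch the pin. Sliding it takes 1 to 5 N, plus the seal.
- cam: Steel cam: a hook (spiral crescent, inner radius 25.8 mm at its tip, falling 3 mm per rad), a 30 mm disc and a crank arm, turning together about the dock's vertical cam axis; clockwise from above tightens. Origin on that axis at bench level. Starts open at 0 to 0.25 rad (axes as the dock's at 0), turns to 4.3; meets the pin after 0.4 rad, comes tight between 2.3 and 4 rad; stays where left.
- cam_axis (a point): Point on the cam's vertical turning axis (dock x = +80 mm, y = 0), at 86 mm above the bench.
- crank_grip (a point): Middle of the crank's upright black handle (16 mm across, 64 to 108 mm above the bench, this point at 88), 50 mm from the cam axis, at (-21, +45) mm in the cam's frame. It spins freely, so it can be carried round in an arc without turning the hand. Takes 0 to 5 N along the arc until the module is flush, then it rises by about 1 N per 0.1 rad; firmly tight at about 7 N, forced beyond 12 N.
- beaker: glass beaker, 66 mm wide, 85 mm high, beside the bed; leave alone
- petri_dish: clear dish, 90 mm wide, 16 mm high, beside the bed; leave alone
- reagent_jar: amber jar, 54 mm wide, 80 mm high, beside the bed; leave alone
- slide_box: grey slide box, 90 x 55 x 32 mm, on the bench; leave alone
- small_beaker: glass beaker, 50 mm wide, 60 mm high, on the bench; leave alone
- weight: brass weight, 36 mm wide, 40 mm high, on the bench; leave alone
- screwdriver: screwdriver with grey handle, 160 mm long, on the bench; leave alone

How it is judged:
By the outcome, as a careful person would: the job done as asked, in the order asked, and still so for the second after the job is handed in, with the robot touching nothing.
It also fails if it takes over 61 s, if anything falls off the work surface, if the arm or the gripper's body presses on something with over 40 N, if the wrist force passes 120 N, or if a joint passes its speed limit or range.

## Working session

There is one attempt and no reset: what is moved stays moved. The work goes in short steps, each a Python script; the robot and the scene stay as the last script left them, time stands still between calls to the robot, and variables do not carry over. Pictures are saved under pics/ and viewed, and the job is handed in when it is done.

```bash
mkdir -p pics; ls; python3 - <<'E'
from bench import manip
import cv2,numpy as np
for n in ("top","side"):
    p,d=manip.grab_frame(n)
    cv2.imwrite(f"pics/{n}0.png",p[:,:,::-1])
    np.save(f"{n}0.npy",d)
    c=manip.get_calibration(n);print(n,c["camera_matrix"].tolist(),c["R"].round(3).tolist(),c["t"].round(3).tolist())
    for k in ("dock","module","module_knob","module_front","cam","crank_grip","beaker","reagent_jar","petri_dish","slide_box","small_beaker"):
        print(n,k,[(np.round(r["at"],4).tolist(),round(r["confidence"],2)) for r in manip.look_for(n,k)[:2]])
print(manip.current_time(),manip.current_force(),manip.current_tcp_rot().round(3).tolist(),manip.current_grip_width())
E
```

```text
pics
top [[420.7849117088229, 0.0, 255.52388431585837], [0.0, 420.7849117088229, 189.97049014288623], [0.0, 0.0, 1.0]] [[0.005, -1.0, -0.004], [-0.988, -0.004, -0.157], [0.157, 0.005, -0.988]] [-0.001, 0.553, 1.276]
top dock [([0.5466, -0.0294, 0.0087], 0.96)]
top module [([0.5671, -0.1088, 0.0608], 0.75)]
top module_knob [([0.5678, -0.1143, 0.0641], 0.58)]
top module_front [([0.5678, -0.115, 0.0622], 0.8)]
top cam [([0.5411, -0.395, 0.0347], 0.59), ([0.5331, 0.0083, 0.0613], 0.49)]
top crank_grip [([0.5354, 0.0108, 0.0623], 0.74)]
top beaker []
top reagent_jar [([0.6854, -0.0677, 0.0803], 0.52), ([0.4582, 0.3601, 0.0438], 0.48)]
top petri_dish [([0.4403, -0.1054, 0.0177], 0.93)]
top slide_box [([0.5393, -0.3953, 0.0333], 0.71)]
top small_beaker [([0.3792, -0.383, 0.0332], 0.65), ([0.5326, 0.0079, 0.0619], 0.64)]
side [[432.8505760132446, 0.0, 249.7201594506902], [0.0, 432.8505760132446, 188.5021835519858], [0.0, 0.0, 1.0]] [[-0.874, -0.486, 0.008], [-0.37, 0.654, -0.66], [0.316, -0.579, -0.752]] [0.47, 0.241, 0.976]
side dock [([0.5336, 0.0014, 0.0139], 0.67)]
side module []
side module_knob [([0.5675, -0.0966, 0.0594], 0.93)]
side module_front [([0.5671, -0.0984, 0.0597], 0.92)]
side cam [([0.524, 0.0125, 0.0581], 0.73)]
side crank_grip [([0.5297, 0.0117, 0.0603], 0.7)]
side beaker [([0.6636, 0.0829, 0.0563], 0.7), ([0.3756, -0.3625, 0.0432], 0.46)]
side reagent_jar [([0.6851, -0.0507, 0.0522], 0.84)]
side petri_dish [([0.4366, -0.1013, 0.0156], 0.79), ([0.5674, -0.098, 0.0585], 0.53)]
side slide_box []
side small_beaker [([0.3753, -0.362, 0.0441], 0.59), ([0.5664, -0.097, 0.0593], 0.24)]
1.2 [-0.82521128 -0.16970958  0.27993946] [[-0.0, 0.422, -0.907], [0.0, -0.907, -0.422], [-1.0, -0.0, -0.0]] 0.9996692168321998
```

```bash
python3 - <<'E'
import cv2
a=cv2.imread("pics/top0.png");b=cv2.imread("pics/side0.png")
cv2.imwrite("pics/top0c.png",cv2.resize(a[90:290,150:400],None,fx=3.0,fy=3.0,interpolation=cv2.INTER_CUBIC))
cv2.imwrite("pics/side0c.png",cv2.resize(b[100:330,130:390],None,fx=2.6,fy=2.6,interpolation=cv2.INTER_CUBIC))
E
```

```text
(no output)
```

View pics/top0.png

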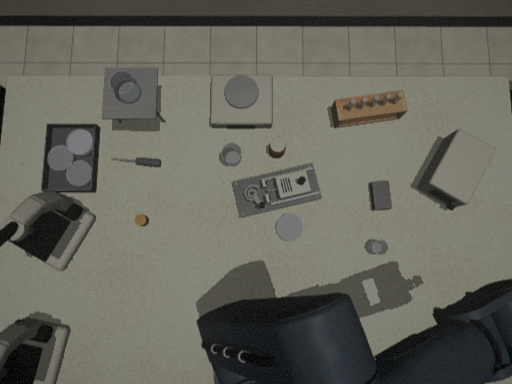

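View pics/side0.png

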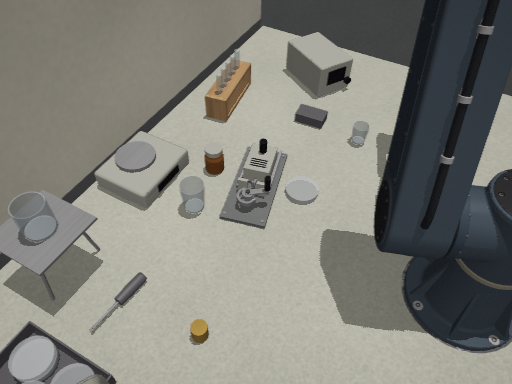

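View pics/top0c.png

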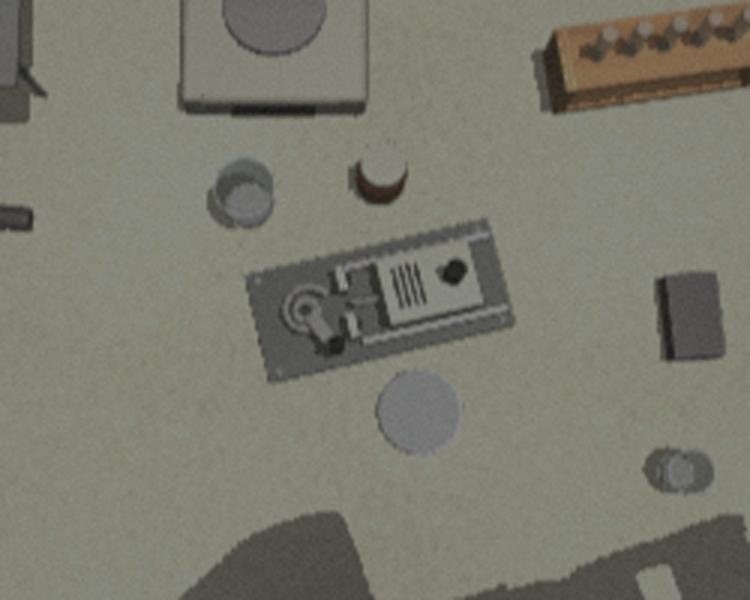

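View pics/side0c.png

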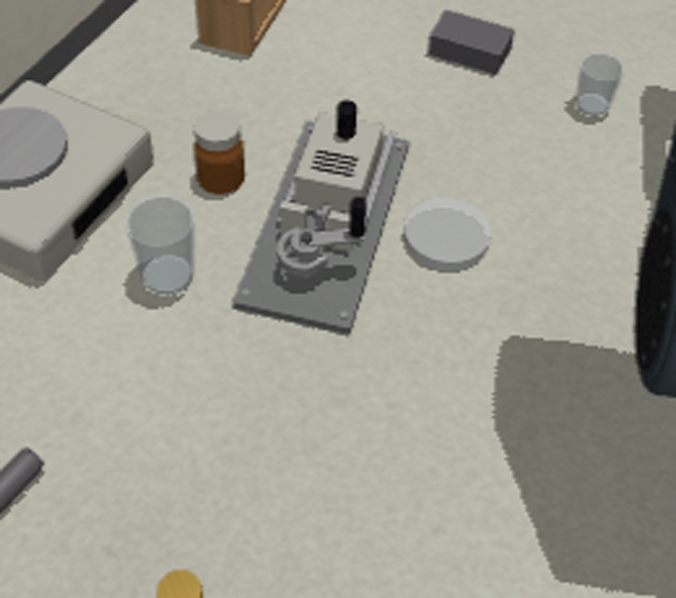

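```bash
cat > h.py <<'E'
import numpy as np,cv2
from bench import manip
CAL={}
def cal(n):
    if n not in CAL: CAL[n]=manip.get_calibration(n)
    return CAL[n]
def at_z(n,u,v,z):
    c=cal(n);ray=c["R"].T@np.linalg.solve(c["camera_matrix"],[u,v,1.]);C=-c["R"].T@c["t"]
    return C+ray*(z-C[2])/ray[2]
def proj(n,X):
    c=cal(n);p=c["camera_matrix"]@(c["R"]@np.asarray(X,float)+c["t"]);return p[:2]/p[2]
def tri(pn):
    A=[];b=[]
    for n,(u,v) in pn.items():
        c=cal(n);K=c["camera_matrix"];P=K@np.c_[c["R"],c["t"]]
        for k,w in ((0,u),(1,v)):
            r=w*P[2]-P[k];r=r/np.linalg.norm(r[:3]);A.append(r[:3]);b.append(-r[3])
    x,res,_,_=np.linalg.lstsq(np.array(A),np.array(b),rcond=None);return x,np.abs(np.array(A)@x-b).max()
def cloud(n,d):
    c=cal(n);v,u=np.mgrid[:d.shape[0],:d.shape[1]]
    r=np.stack([u,v,np.ones_like(u)],-1)@np.linalg.inv(c["camera_matrix"]).T*d[...,None]
    return (r-c["t"])@c["R"]
E
python3 - <<'E'
from h import *
for n in("top","side"):
    p=cv2.imread(f"pics/{n}0.png");d=np.load(f"{n}0.npy");X=cloud(n,d)
    roi=(X[...,0]>.4)&(X[...,0]<.72)&(X[...,1]>-.25)&(X[...,1]<.2)&(d>0)
    dark=roi&(p.max(2)<38)&(X[...,2]>.03)
    k,l,s,c=cv2.connectedComponentsWithStats(dark.astype(np.uint8))
    for i in range(1,k):
        if s[i,4]>8: print(n,"dark",s[i].tolist(),c[i].round(1),np.median(X[l==i],0).round(4), "zmax",X[l==i][:,2].max().round(4), "at88/tops",at_z(n,*c[i],.1).round(4))
    if n=="top":
        cor=[at_z(n,150+u/3-.33,90+v/3-.33,.012) for u,v in((247,275),(487,219),(515,322),(270,382))]
        print(np.round(cor,4),np.mean(cor,0).round(4))
        # plate by height
        m=roi&(X[...,2]>.007)&(p.max(2)<125)
        k,l,s,c=cv2.connectedComponentsWithStats(m.astype(np.uint8))
        for i in range(1,k):
            if s[i,4]>300:
                pts=np.argwhere(l==i)[:,::-1].astype(np.float32)
                W=np.array([at_z(n,*q,.012)[:2] for q in pts],np.float32)
                print(s[i].tolist(),cv2.minAreaRect(W))
E
```

```text
top dark [298, 177, 6, 7, 17] [300.  180.6] [ 0.5732 -0.1331  0.0951] zmax 0.1021 at88/tops [ 0.5728 -0.1327  0.1   ]
top dark [260, 203, 4, 5, 11] [261.5 204.9] [ 0.4973 -0.0184  0.1038] zmax 0.1116 at88/tops [ 0.4988 -0.0171  0.1   ]
[[ 0.5858  0.0774  0.012 ]
 [ 0.6483 -0.1813  0.012 ]
 [ 0.5359 -0.2093  0.012 ]
 [ 0.4706  0.0515  0.012 ]] [ 0.5601 -0.0654  0.012 ]
[232, 163, 90, 55, 2327] ((0.5600354075431824, -0.0647834837436676), (0.12246032059192657, 0.2700080871582031), 13.954909324645996)
[275, 213, 28, 27, 576] ((0.44291478395462036, -0.10360155999660492), (0.08229106664657593, 0.08557634055614471), 0.2553749978542328)
side dark [260, 139, 7, 15, 90] [263.  145.6] [ 0.5716 -0.1307  0.0903] zmax 0.1034 at88/tops [ 0.5662 -0.1212  0.1   ]
side dark [265, 176, 5, 15, 72] [267.  183.1] [ 0.4966 -0.0121  0.0944] zmax 0.1105 at88/tops [ 0.4947 -0.0076  0.1   ]
```

```bash
python3 - <<'E'
from h import *
print("knob",at_z("side",263,145.6,.081).round(4),at_z("top",300,180.6,.096).round(4), tri({"top":(300,180.6),"side":(263,141)}))
print("handle",at_z("side",267,183.1,.086).round(4),at_z("top",261.5,204.9,.104).round(4), tri({"top":(261.5,204.9),"side":(267,178)}))
a=np.radians(103.8);xd=np.array([np.cos(a),np.sin(a)]);yd=np.array([-xd[1],xd[0]]);c=np.array([.560,-.065])
f=lambda p:((np.array(p)[:2]-c)@np.c_[xd,yd]).round(4)
for k,p in dict(knob=(.572,-.1305),handle=(.498,-.015),beaker=(.66,.083),jar=(.685,-.06)).items(): print(k,f(p))
print("cam ax",c+.08*xd)
# beaker, cylinders px in side: base ellipse
for n in("top","side"):
    print(n,[at_z(n,*q,.085).round(3) for q in (((231,154),) if n=="top" else ((192,186),))])
p=cv2.imread("pics/top0.png");cv2.imwrite("pics/t1.png",cv2.resize(p[140:225,210:330],None,fx=6.5,fy=6.5,interpolation=cv2.INTER_CUBIC))
R=np.array([[0,xd[0],0],[0,xd[1],0],[-1,0,0]],float);R[:,2]=np.cross(R[:,0],R[:,1])
R2=R.copy();R2[:,1:]*=-1
for r in(R,R2):
    for q in ((.572,-.1305,.13),(.572,-.1305,.07),(.498,-.015,.07),(.58,.05,.07)): 
        j=manip.inverse_kinematics(q,r);print(None if j is None else np.round(j,2))
print(manip.current_time())
E
```

```text
knob [ 0.5751 -0.1394  0.081 ] [ 0.5737 -0.1331  0.096 ] (array([ 0.57207514, -0.1321799 ,  0.10495207]), np.float64(7.370393155514687e-06))
handle [ 0.5001 -0.019   0.086 ] [ 0.4984 -0.017   0.104 ] (array([ 0.49879471, -0.01664616,  0.10738617]), np.float64(0.0008694422943596458))
knob [-0.0665  0.004 ]
handle [0.0633 0.0483]
beaker [ 0.1199 -0.1324]
jar [-0.025  -0.1226]
cam ax [0.54091732 0.01269074]
top [array([0.658, 0.077, 0.085])]
side [array([0.658, 0.08 , 0.085])]
[-0.3   0.53  1.64 -0.    0.96 -2.12]
[-0.3   0.62  1.67 -0.    0.85 -2.12]
[-0.12  0.5   1.91 -0.    0.74 -1.94]
[ 0.01  0.61  1.69 -0.    0.84 -1.81]
[-0.3   0.53  1.64 -0.    0.96  1.03]
[-0.3   0.62  1.67 -0.    0.85  1.03]
[-0.12  0.5   1.91 -0.    0.74  1.21]
[ 0.01  0.61  1.69 -0.    0.84  1.34]
1.2
```

View pics/t1.png

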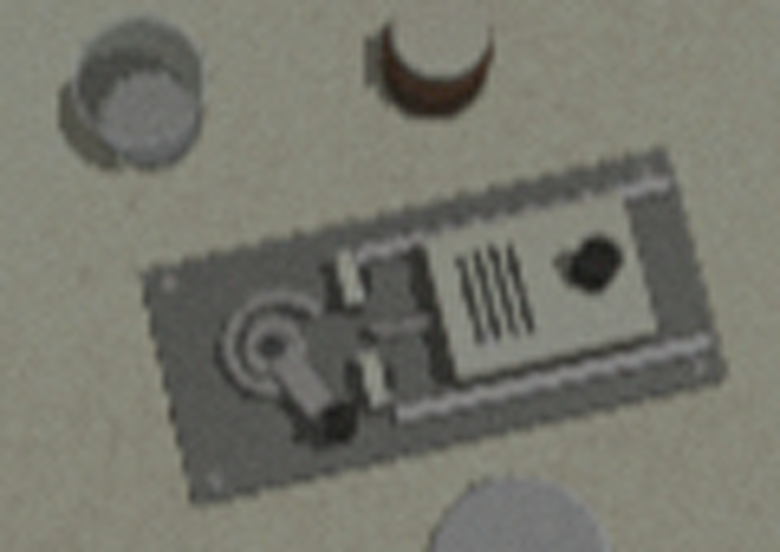

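```bash
cat >> h.py <<'E'
a=np.radians(103.85);XD=np.array([np.cos(a),np.sin(a),0]);YD=np.array([-XD[1],XD[0],0]);DC=np.array([.560,-.065,0])
R=np.c_[[0,0,-1.],-XD,np.cross([0,0,-1.],-XD)]
CAM=DC+.08*XD
def st(tag=""):
    F=manip.current_force();p=manip.current_ee_pos()
    print(tag,"t%.2f"%manip.current_time(),"tcp",p.round(4),"F xd %.2f yd %.2f z %.2f"%(F@XD,F@YD,F[2]),"grip %.3f"%manip.current_grip_width(),flush=True)
E
python3 - <<'E'
from h import *
K=np.array([.5745,-.1335,0])
st()
manip.set_gripper(.45,20)
manip.move_ptp(K+[0,0,.13],R);st("above")
manip.move_l(K+[0,0,.071],max_speed=.1);st("down")
p,d=manip.grab_frame("side");cv2.imwrite("pics/s1.png",cv2.resize(p[80:250,180:350],None,fx=3.5,fy=3.5,interpolation=cv2.INTER_CUBIC)[:,:,::-1])
E
```

```text
t1.20 tcp [ 0.2322 -0.4986  0.2313] F xd 0.03 yd 0.84 z 0.28 grip 1.000
above t3.58 tcp [ 0.5744 -0.1344  0.1302] F xd -0.96 yd 0.23 z 0.91 grip 0.454
down t4.32 tcp [ 0.5748 -0.1337  0.0714] F xd -0.15 yd 0.19 z 0.39 grip 0.449
```

View pics/s1.png

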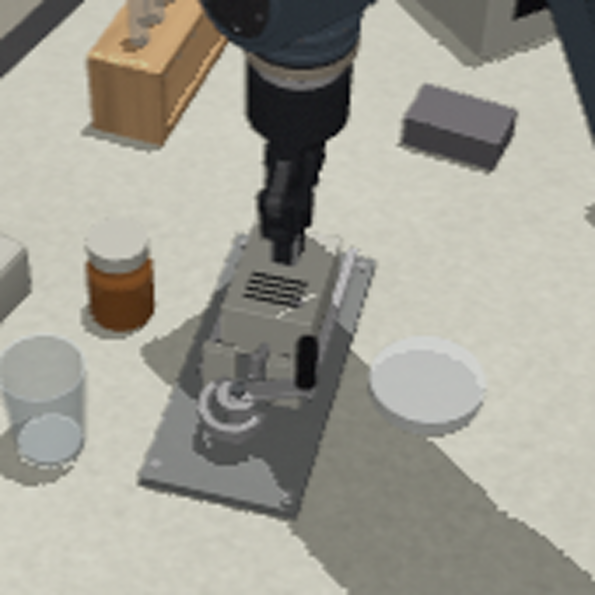

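```bash
python3 - <<'E'
from h import *
f=at_z("top",278.3,187.7,.062);print("front dock x",(f-DC)@XD)
manip.set_gripper(0.0,20);st("grip")
p0=manip.current_ee_pos();p0[2]=.071
for i in range(1,9):
    manip.move_l(p0+XD*.002*i,max_speed=.03);st(i*2)
E
```

```text
front dock x -0.0034389173865812177
grip t4.65 tcp [ 0.5754 -0.1341  0.0722] F xd -3.29 yd 0.61 z 6.80 grip 0.248
2 t4.90 tcp [ 0.5756 -0.1331  0.0722] F xd -5.00 yd 1.75 z 7.02 grip 0.249
4 t5.15 tcp [ 0.5753 -0.1312  0.0722] F xd -5.63 yd 1.52 z 7.64 grip 0.251
6 t5.40 tcp [ 0.5748 -0.1293  0.0722] F xd -5.41 yd 1.87 z 6.55 grip 0.254
8 t5.65 tcp [ 0.5743 -0.1273  0.0722] F xd -6.10 yd 1.82 z 6.30 grip 0.250
10 t5.90 tcp [ 0.5739 -0.1254  0.0722] F xd -4.80 yd 2.30 z 6.97 grip 0.250
12 t6.15 tcp [ 0.5734 -0.1234  0.0722] F xd -5.99 yd 1.57 z 6.12 grip 0.246
14 t6.40 tcp [ 0.5729 -0.1215  0.0722] F xd -6.92 yd 2.26 z 6.34 grip 0.249
16 t6.65 tcp [ 0.5724 -0.1195  0.0722] F xd -5.62 yd 2.50 z 6.44 grip 0.248
```

```bash
python3 - <<'E'
from h import *
# target frame: start tcp target was (.5754,-.1341,.071) at s=0
p0=np.array([.5754,-.1341,.0722])
for s in (18,20,22,23,24,25,26,27,28,29,30,31,32,33,34,35,36):
    manip.move_l(p0+XD*.001*s,max_speed=.03)
    F=np.mean([manip.current_force() for _ in range(3)],0)
    p=manip.current_ee_pos();print(s,"t%.2f"%manip.current_time(),"x %.1f"%((p-DC)@XD*1000),"F",(F@XD).round(2),(F@YD).round(2),F[2].round(2))
    if F@XD<-8: print("stop");break
E
```

```text
18 t6.90 x -52.4 F 0.6 2.77 3.43
20 t7.15 x -50.6 F -0.26 0.96 1.15
22 t7.40 x -48.7 F -0.18 -0.02 0.06
23 t7.65 x -47.8 F -1.29 -0.96 -0.47
24 t7.90 x -46.8 F -2.45 -0.26 -0.11
25 t8.15 x -45.8 F -2.54 -1.44 -0.12
26 t8.40 x -44.9 F -5.1 -0.1 0.66
27 t8.65 x -44.0 F -6.54 0.43 1.22
28 t8.90 x -43.2 F -6.78 0.61 0.45
29 t9.15 x -42.4 F -7.79 0.49 -0.55
30 t9.40 x -42.0 F -11.2 1.56 0.19
stop
```

```bash
python3 - <<'E'
from h import *
p,d=manip.grab_frame("side");a=cv2.resize(p[130:235,200:320],None,fx=5,fy=5,interpolation=cv2.INTER_CUBIC)[:,:,::-1]
cv2.imwrite("pics/s2.png",a)
E
```

```text
(no output)
```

View pics/s2.png

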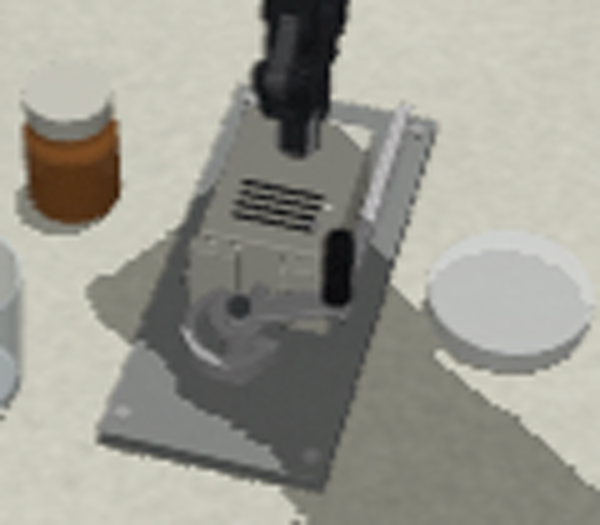

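```bash
python3 - <<'E'
from h import *
print(CAM, at_z("top",210+272/6.5,140+345/6.5,.06))
p=manip.current_ee_pos()
manip.move_l(p-XD*.0005,max_speed=.03)
manip.set_gripper(.45);st("open")
p=manip.current_ee_pos()
manip.move_l([p[0],p[1],.128],max_speed=.12)
H=np.array([.499,-.0172,0])
p,d=manip.grab_frame("top");cv2.imwrite("pics/t2.png",cv2.resize(p[140:225,210:330],None,fx=6,fy=6,interpolation=cv2.INTER_CUBIC)[:,:,::-1])
manip.move_ptp(H+[0,0,.135],R);st("above")
p,d=manip.grab_frame("top");cv2.imwrite("pics/t3.png",cv2.resize(p[140:225,210:330],None,fx=6,fy=6,interpolation=cv2.INTER_CUBIC)[:,:,::-1])
p,d=manip.grab_frame("side");cv2.imwrite("pics/s3.png",cv2.resize(p[130:235,200:320],None,fx=5,fy=5,interpolation=cv2.INTER_CUBIC)[:,:,::-1])
E
```

```text
[0.54084953 0.01267406 0.        ] [0.54046876 0.01257362 0.06      ]
open t10.01 tcp [ 0.5685 -0.1062  0.0724] F xd -0.66 yd -0.22 z -0.52 grip 0.452
above t11.20 tcp [ 0.4988 -0.0168  0.1347] F xd 0.09 yd -0.75 z 0.25 grip 0.450
```

View pics/s3.png

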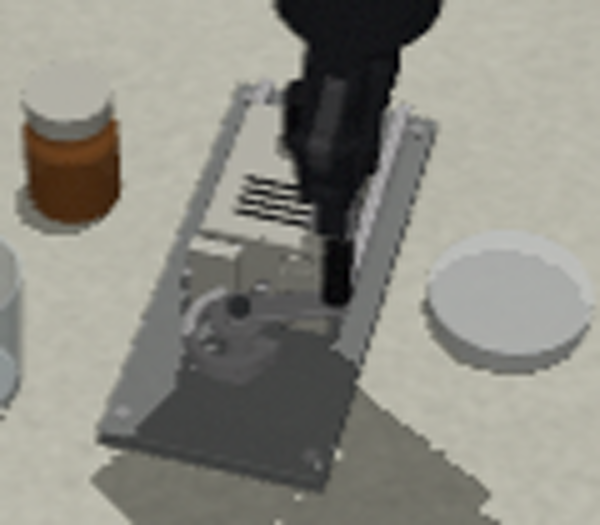

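View pics/t2.png

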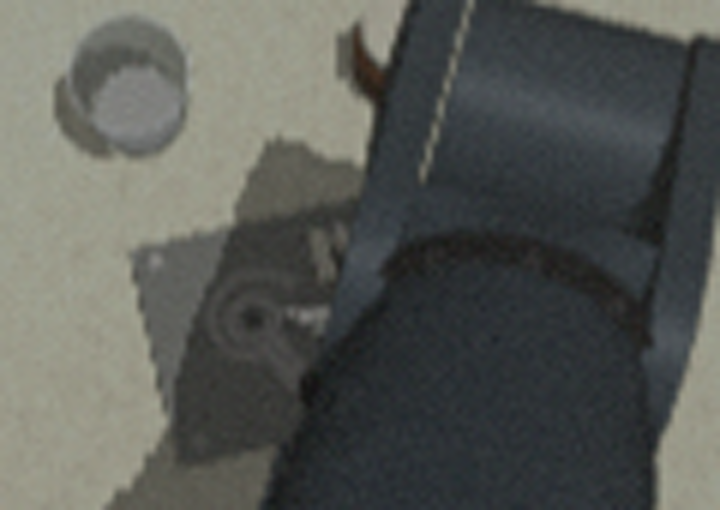

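```bash
cat >> h.py <<'E'
C2=np.array([.5407,.0127,0])
def meas(k=4):
    return np.mean([manip.current_force() for _ in range(k)],0)
E
python3 - <<'E'
from h import *
H=np.array([.499,-.0172,0])
manip.move_l(H+[0,0,.0735],max_speed=.1);st("down")
manip.set_gripper(0.0,35);st("grip")
p=manip.current_ee_pos();manip.move_l([p[0],p[1],.0745],max_speed=.05);st("relax")
d=manip.current_ee_pos()-C2
print("r",np.hypot(d@XD,d@YD),"phi",np.degrees(np.arctan2(d@YD,d@XD)))
E
```

```text
down t12.07 tcp [ 0.4993 -0.0173  0.0738] F xd -0.21 yd -0.57 z 0.87 grip 0.449
grip t12.39 tcp [ 0.4993 -0.0173  0.0742] F xd -0.73 yd 1.31 z 7.16 grip 0.178
relax t12.64 tcp [ 0.4992 -0.0172  0.0743] F xd 0.07 yd -0.41 z -3.93 grip 0.173
r 0.05115513666950458 phi 111.96362375075232
```

```bash
cat > arc.py <<'E'
from h import *
import sys,json
# args: target cam angle, step, tangential stop
def run(end,step,stop,speed=.03,k=.00008):
    try: s=json.load(open("st.json"))
    except Exception:
        d=manip.current_ee_pos()-C2;s=dict(r=float(np.hypot(d@XD,d@YD)),th=float(2.0071-np.arctan2(d@YD,d@XD)))
    n=0
    while s["th"]<end-1e-6:
        s["th"]=min(end,s["th"]+step);phi=2.0071-s["th"]
        er=np.cos(phi)*XD+np.sin(phi)*YD;et=np.sin(phi)*XD-np.cos(phi)*YD
        manip.move_l(C2+er*s["r"]+[0,0,.0742],max_speed=speed)
        F=meas();ft=-F@et;fr=F@er
        d=manip.current_ee_pos()-C2;act=2.0071-np.arctan2(d@YD,d@XD)
        act=act%(2*np.pi)
        print("t%.2f th %.2f act %.3f r %.1f (act %.1f) ft %.2f fr %.2f fz %.2f"%(manip.current_time(),s["th"],act,s["r"]*1e3,np.hypot(d@XD,d@YD)*1e3,ft,fr,F[2]),flush=True)
        s["r"]+=float(np.clip(k*fr,-.0005,.0005));s["r"]=float(np.clip(s["r"],.045,.056))
        json.dump(s,open("st.json","w"))
        if ft>stop: print("STOP");break
if __name__=="__main__": run(*map(float,sys.argv[1:]))
E
python3 arc.py 0.9 0.08 6.5
```

```text
t12.93 th 0.13 act 0.140 r 51.2 (act 51.2) ft -0.36 fr 0.56 fz 0.39
t13.22 th 0.21 act 0.219 r 51.2 (act 51.3) ft -0.99 fr 3.10 fz 0.93
t13.50 th 0.29 act 0.298 r 51.4 (act 51.4) ft -0.81 fr 1.50 fz 1.69
t13.78 th 0.37 act 0.378 r 51.6 (act 51.5) ft -1.64 fr 1.13 fz 1.86
t14.07 th 0.45 act 0.458 r 51.7 (act 51.6) ft -0.77 fr 1.14 fz 1.90
t14.37 th 0.53 act 0.538 r 51.8 (act 51.7) ft -0.89 fr 1.31 fz 1.45
t14.66 th 0.61 act 0.618 r 51.9 (act 51.7) ft -0.92 fr 0.39 fz 1.92
t14.95 th 0.69 act 0.698 r 51.9 (act 51.8) ft -0.75 fr 0.04 fz 1.60
t15.24 th 0.77 act 0.778 r 51.9 (act 51.8) ft -0.72 fr -0.91 fz 1.59
t15.53 th 0.85 act 0.858 r 51.8 (act 51.8) ft -1.65 fr 1.05 fz 2.22
t15.78 th 0.90 act 0.903 r 51.9 (act 51.9) ft -1.01 fr -0.17 fz 2.37
```

```bash
python3 arc.py 2.0 0.1 5.0; python3 - <<'E'
from h import *
st()
p,d=manip.grab_frame("side");cv2.imwrite("pics/s4.png",cv2.resize(p[130:235,200:320],None,fx=5,fy=5,interpolation=cv2.INTER_CUBIC)[:,:,::-1])
E
```

```text
t16.11 th 1.00 act 1.005 r 51.9 (act 51.8) ft -0.34 fr -0.09 fz 1.91
t16.43 th 1.10 act 1.105 r 51.9 (act 51.8) ft 0.42 fr -1.09 fz 3.57
t16.76 th 1.20 act 1.205 r 51.8 (act 51.8) ft 0.41 fr -1.14 fz 3.35
t17.08 th 1.30 act 1.304 r 51.7 (act 51.7) ft 2.42 fr -1.82 fz 3.91
t17.41 th 1.40 act 1.402 r 51.6 (act 51.6) ft 1.24 fr -0.53 fz 3.58
t17.73 th 1.50 act 1.498 r 51.5 (act 51.5) ft 2.06 fr -2.09 fz 5.76
t18.06 th 1.60 act 1.599 r 51.3 (act 51.4) ft 2.63 fr -1.79 fz 3.61
t18.38 th 1.70 act 1.697 r 51.2 (act 51.3) ft 2.98 fr -1.79 fz 5.40
t18.70 th 1.80 act 1.797 r 51.1 (act 51.1) ft 2.26 fr -2.43 fz 4.91
t19.02 th 1.90 act 1.895 r 50.9 (act 51.0) ft 3.96 fr -1.55 fz 6.80
t19.33 th 2.00 act 1.995 r 50.7 (act 50.8) ft 3.09 fr -1.63 fz 5.70
 t19.33 tcp [0.5279 0.0619 0.0742] F xd -1.66 yd 3.08 z 5.70 grip 0.174
```

View pics/s4.png

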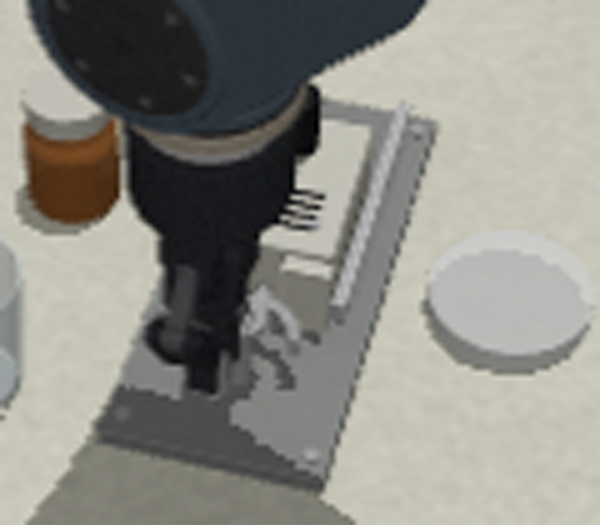

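```bash
python3 arc.py 3.0 0.07 6.3
```

```text
t19.65 th 2.07 act 2.062 r 50.6 (act 50.7) ft 2.94 fr -1.85 fz 5.76
t19.92 th 2.14 act 2.128 r 50.5 (act 50.6) ft 4.77 fr -2.11 fz 8.13
t20.18 th 2.21 act 2.195 r 50.3 (act 50.4) ft 5.92 fr -2.18 fz 8.30
t20.45 th 2.28 act 2.265 r 50.1 (act 50.3) ft 5.23 fr -1.31 fz 9.10
t20.72 th 2.35 act 2.328 r 50.0 (act 50.1) ft 6.54 fr -2.04 fz 10.71
STOP
```

```bash
sed -i 's/\[0,0,.0742\]/[0,0,.0750]/' arc.py; python3 - <<'E'
from h import *
import json
s=json.load(open("st.json"));phi=2.0071-s["th"]
er=np.cos(phi)*XD+np.sin(phi)*YD;et=np.sin(phi)*XD-np.cos(phi)*YD
manip.move_l(C2+er*s["r"]+[0,0,.0750],max_speed=.03)
for i in range(4):
    F=meas();print(-F@et,F@er,F[2]);manip.dwell(.05)
st()
E
python3 arc.py 2.5 0.05 7.2
```

```text
6.022137398961762 0.18428546463135728 2.2394635341989804
7.088173993587008 0.0341178634803172 1.9806139427655765
6.132031060122794 0.28880554226745286 1.879980780909177
6.5393271725719355 0.9677188171661605 2.3818277587923844
 t21.17 tcp [0.5444 0.0626 0.0743] F xd 1.88 yd 5.79 z 2.14 grip 0.173
t21.42 th 2.40 act 2.365 r 49.9 (act 50.0) ft 7.71 fr -1.12 fz 3.15
STOP
```

```bash
python3 - <<'E'
from h import *
import json
s=json.load(open("st.json"));phi=2.0071-s["th"]
er=np.cos(phi)*XD+np.sin(phi)*YD;et=np.sin(phi)*XD-np.cos(phi)*YD
L=[]
for i in range(10):
    F=meas(1);L.append([-F@et,F@er,F[2]]);manip.dwell(.04)
print(np.round(L,2),np.mean(L,0));st()
for n in("top","side"):
    p,d=manip.grab_frame(n);cv2.imwrite(f"pics/{n}5.png",cv2.resize(p[130:235,200:320],None,fx=5,fy=5,interpolation=cv2.INTER_CUBIC)[:,:,::-1])
E
```

```text
[[ 7.71 -1.12  3.15]
 [ 8.58 -0.26  5.58]
 [ 9.22 -0.62  4.28]
 [ 7.43  0.43  4.16]
 [ 8.02  0.42  3.85]
 [ 8.47  0.05  3.42]
 [ 8.23 -0.66  3.92]
 [ 8.39  0.21  3.62]
 [ 7.81  0.57  2.12]
 [ 8.57 -0.08  3.86]] [ 8.24326847 -0.10649854  3.79822566]
 t21.83 tcp [0.5465 0.0624 0.0743] F xd 2.37 yd 7.54 z 3.98 grip 0.175
```

View pics/side5.png

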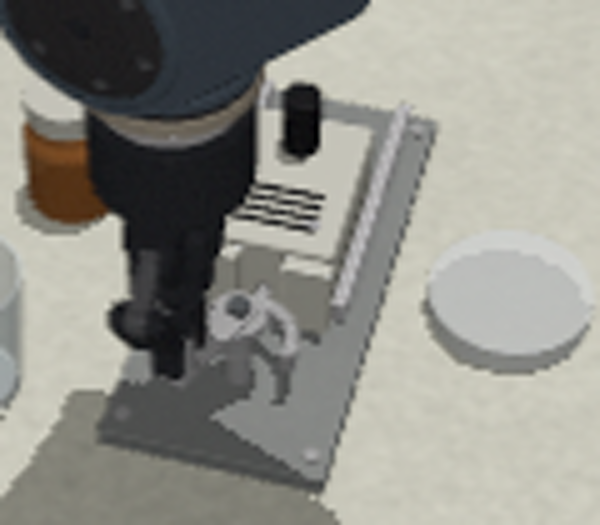

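View pics/top5.png

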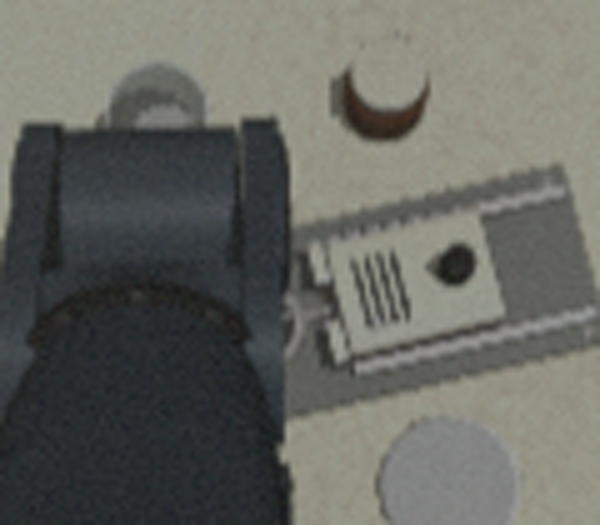

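```bash
python3 - <<'E'
import cv2,numpy as np
g=lambda f:cv2.cvtColor(cv2.imread(f),cv2.COLOR_BGR2GRAY).astype(np.float32)
b=g("pics/side5.png")
y0,y1,x0,x1=180,240,275,345
for f in("pics/s2.png","pics/s4.png"):
    a=g(f)
    w=a[y0:y1,x0:x1];r=cv2.matchTemplate(b[y0-15:y1+15,x0-15:x1+15],w,cv2.TM_CCOEFF_NORMED)
    _,m,_,l=cv2.minMaxLoc(r);print(f,"shift px(x5)",l[0]-15,l[1]-15,m)
from h import *
a=proj("side",[.56,-.09,.062]);c=proj("side",np.array([.56,-.09,.062])+XD*.004);print("4mm = px x5",(c-a)*5)
E
```

```text
pics/s2.png shift px(x5) 3 0 0.8276066184043884
pics/s4.png shift px(x5) 0 1 0.7588850855827332
4mm = px x5 [-1.86642772  5.14797618]
```

```bash
python3 - <<'E'
from h import *
manip.set_gripper(.45);st("open")
p=manip.current_ee_pos()
manip.move_l([p[0],p[1],.16],max_speed=.1);st("up")
q=manip.current_qpos();q=np.array(q);q[0]-=.9
manip.move_j(q);st("away")
for n in("top","side"):
    p,d=manip.grab_frame(n);cv2.imwrite(f"pics/{n}6.png",cv2.resize(p[130:235,200:320],None,fx=5,fy=5,interpolation=cv2.INTER_CUBIC)[:,:,::-1]);np.save(n+"6.npy",d);cv2.imwrite(f"pics/{n}6f.png",p[:,:,::-1])
E
```

```text
open t22.28 tcp [0.5485 0.062  0.075 ] F xd -0.12 yd -0.56 z 0.34 grip 0.452
up t23.28 tcp [0.5481 0.062  0.1594] F xd -0.92 yd 0.28 z -0.15 grip 0.450
away t25.03 tcp [ 0.3898 -0.3902  0.1594] F xd -0.21 yd -0.65 z 0.04 grip 0.449
```

View pics/side6.png

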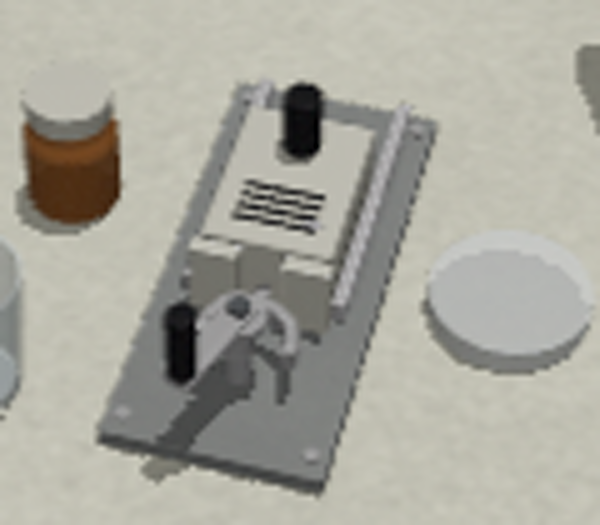

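View pics/top6.png

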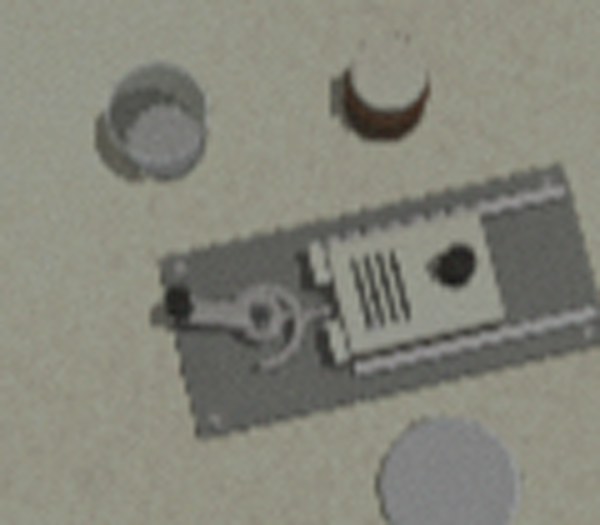

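```bash
python3 - <<'E'
from h import *
t=lambda u,v,z:at_z("top",200+(u+.5)/5-.5,130+(v+.5)/5-.5,z)
print("knob disp",(t(456,264,.1)-at_z("top",300.3,180.2,.1))@XD)
for z,pts in((.062,[(482,212),(505,318),(332,242),(354,350)]),(.058,[(312,242),(335,360),(327,280)])):
    for q in pts: print(q,((t(*q,z)-DC)@XD*1e3).round(1))
g=cv2.imread("pics/top6f.png");cv2.imwrite("pics/t7.png",cv2.resize(g[170:206,255:310],None,fx=14,fy=14,interpolation=cv2.INTER_NEAREST))
E
```

```text
knob disp 0.02944936658684299
(482, 212) -69.0
(505, 318) -66.1
(332, 242) 26.3
(354, 350) 29.2
(312, 242) 38.1
(335, 360) 41.9
(327, 280) 34.7
```

View pics/t7.png

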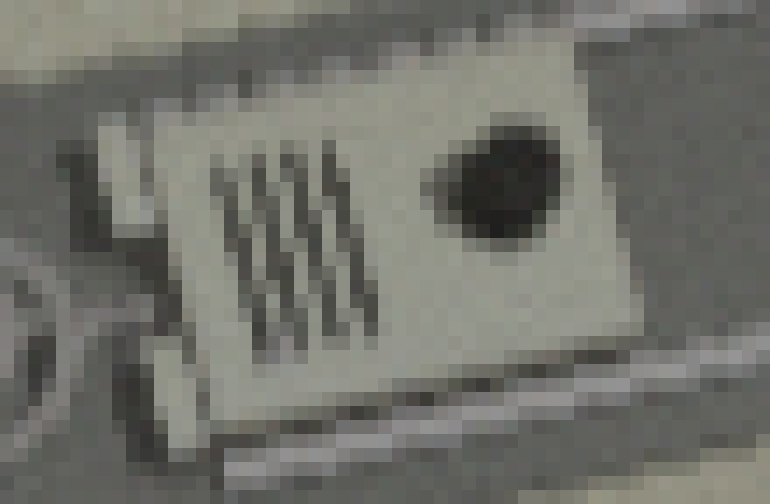

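```bash
python3 - <<'E'
from h import *
manip.sign_off();st()
E
```

```text
the job is handed in; nothing more can be done
the job is handed in; nothing more can be done
```

The lamp module is slid home and the cam lock is drawn tight. I let go and handed in at about 25 s of the 61 s allowed.

- **Sliding the module:** I gripped the knob and slid it about 29 mm. The seal showed as a rise of about 2 N per mm, and I stopped at 11 N and let go.
- **Turning the crank:** I carried the handle clockwise to a cam angle of about 2.37 rad. The force along the arc climbed from about 3 N at 2.07 rad and held at 8.2 N. That is above the 7 N for firmly tight and below the 12 N that counts as forced.
- **Last checks:** The module's rear edge measured -67.5 mm along the dock, against -68 mm when flush. The handle was where I left it, and the parts of the last pictures I enlarged show the beaker, jar and dish where they were. The gripper was clear.

**Less certain:**
- **Flushness from above:** The top view measured the module's front edge at 26 to 29 mm instead of 32 mm and shows a thin dark line at the cheeks. I took the line as a shadow, because the crank force and the rear edge agree that the module is flush.
- **Downward press:** While I was turning the crank, the gripper pressed down on the handle by up to 11 N. I eased that off before the final reading.

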